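# Index the table, then hold a snap ring spread over the stub's groove

## Robot

A 6-joint arm with a two-finger parallel gripper is mounted at the origin on a cart in front of the work surface, level with it; the furniture and walls round the work are solid. World frame = base frame: x ahead of the robot, y to its left, z up, the work surface at z = 0. Lengths are in m, angles in rad, forces in N, time in s.
With the tool pointing down it reaches from about 0.225 to 0.875 m from the base axis. Payload 3.4 kg.
Tool frame: the origin (TCP) lies at the very end of the fingers, on their centre line; the grasp point (between the pads) lies 19 mm behind it; z points along the fingers, y is the direction in which the jaws open and shut (so a half turn about z gives the same grasp; the last joint's range is limited). The gripper opens to 85 mm and grips with 20 to 120 N. Pads are 22 mm wide; open, the fingers measure 114 mm over their backs; the gripper's body (76 mm by 85 mm) begins 54 mm behind the grasp point. The pads swing forward as they close: fully open they stand 13 mm farther back than shut.
Start: joints at [1.229, 0.276, 1.505, -0, 1.361, -0.121], TCP at [0.126, 0.561, 0.231] pointing down, gripper open.
Joint ranges: [-2.89, 2.89], [-0.75, 2.08], [0.22, 2.7], [-1.18, 4.32], [0.11, 2.71], [-2.7, 2.7]. Speed limits (rad/s): [2.57, 2.57, 3.14, 3.14, 3.14, 3.14].

## Interface

Orientations are given as a unit quaternion [w, x, y, z].
In Python, from rig import manip gives the robot as it stands. The module is installed in compiled form; this text tells all that it offers.
- The arm moves only by the tool carry_out, never from a script. Its argument "moves" is one flat list of numbers, 5 for each row, row after row: the opening in per cent of the stroke, from 0 (shut) to 100 (fully open), then the shift along the world's x, y, z in cm, then the turn about the world's z in rad. A call has exactly 10 rows; each row shifts and turns the commanded pose from where the row before left it; what a row does not reach is not made up. A row lasts 1/10 s, in which the tool goes at most 50 mm and 8.59 degrees, less where a joint would pass 70% of its speed; a pose out of reach is approached as far as the arm can. A call is refused whole if a number of a shift passes 5 or a number of a turn 0.15, either way. A call with a gripper value outside its range is refused whole. The fingers move at their own pace and stop on an object; "squeeze" is the grip in N (left out, the last holds). Time passes only in rows, so rows that do not move let the fingers close, or fill a call up. It gives the time, the measured TCP pose, the force and the opening at its end, in the units of the state.
- manip.get_state(): the state, without advancing time (a new reading comes with each control period).
- manip.get_image(name): name is "scene" or "side" or "wrist"; returns the picture (420x560x3 uint8, red, green, blue); there is no depth.
- manip.camera_info(name): a dict with "fov_y" (degrees; the focal length in pixels is half the picture's height over the tangent of half this angle, whatever the lens; pixels are square), "cx", "cy" (the principal point, pixels), "rvec" (rotation vector, rad) and "tvec" (3), from world to camera coordinates, as OpenCV has them; the wrist camera has in their place "hand_eye" (4x4, takes a point from camera to tool coordinates, whose origin is the TCP and whose axes are the flange's). Camera axes: x right, y down, z forward; pixel columns grow to the right and rows downward; lengths in m; the calibration is good to about 2 mm. A picture is of the moment at which its call begins: read the wrist's pose just before it. camera_info takes no time and is no camera call.
- manip.sign_off(): hands the job in, once; it reports no verdict.
The state is a dict: "clock": time; "qpos": joint angles; "qd": joint speeds; "effort": joint torques, N m; "position": TCP position; "ee_rot": TCP orientation; "contact_force": force on the tool from outside, world axes, zero at the start; "moment": the same for the moment, N m; "width": finger opening in m.
Only numpy, scipy, OpenCV 4.12 (cv2) and the standard library are available. Lean on these libraries where they do the work, as an engineer would, in place of code of your own. Each camera call takes 0.05 s, during which the arm holds its last target. There are 200 camera calls.

## Task

Turn the indexing table by its knob one position counter-clockwise, so that the blue-hubbed stub clicks home at the guard's open front. Then take the green pliers from their stand, put the tips between the brass snap ring's lugs, squeeze to spread it, and lower it over the end of that stub until level with the groove. Finish while holding it there, spread, level and clear of stub and hub, for a colleague to look at the groove; leave the clear jar and the amber vial as they are.

Things in the scene. Friction and masses are not known exactly. Their poses are not given: they have to be found in the camera images.
- index_base: Fixed grey base (184 mm round) of the indexing table; origin on its axis at the worktop, z up; its -x side is the front, towards the robot give or take its yaw. A clear guard (top 94 mm up, post caps to 98 mm) covers the other stations from 48 to 114 mm off the axis; it leaves 55 degrees free each side of the front, and the middle.
- index_table (a joint): Angle of the aluminium disc (198 mm across, top 45 mm above the worktop), rad, counter-clockwise from above positive. Sprung detents every 72 degrees (0, 1.257, 2.513) draw it home from either side (up to 0.25 N m to turn); stops at -1.5 and 2.8. Starts at 0; at 1.257 the blue-hubbed stub is at the front.
- index_knob (a point): On the disc's axis, amid the knob's black grip bar, 122 mm above the worktop. Bar 52 mm long, 16 wide, 38 high (101 to 139 mm up). Axes are the disc's own, which equal the base's at joint 0. The bar's length lies along the disc's x axis turned -36 degrees (0.628 rad, clockwise from above); fingers close square to that.
- stub_groove (a point): On the axis of the upright steel stub with the blue hub, at mid-height of its groove, 66.5 mm above the worktop, 75 mm from the table's axis. Stub 30 mm diameter, chamfered top at 77 mm; groove 26 mm diameter, from 62 to 71 mm up; hub 36 mm diameter, top at 60 mm. The four other stubs (grey hubs) wear rings already.
- pliers_stand: Fixed stand: wooden foot 90x80x14 mm and two aluminium uprights (108 mm high) whose notches carry the pliers' pivot block with 1 mm play. Origin under its centre. It may be left or right of the table.
- pliers: Spreading pliers, about 0.16 kg, upright in the stand, tips down; lift straight out. Origin at the pivot, 100 mm above the worktop at first; z towards the handles, y the direction in which handles close and tips spread. Pivot block 46 (x) by 18 by 26 mm. An inner stop prevents overspreading, so a full squeeze is safe.
- pliers_handles (a point): Between the green handles, 85 mm above the pivot; axes of the pliers. Handles 16 mm wide (x), 52 to 110 mm above the pivot; here 63 mm over their outsides at rest (68 at the top), about 26 at the stop. Spring: 9 N to begin, 22 N at the stop with the ring. Closed to 61 mm they are held, hardly spread. Closing pads may carry the pliers some mm along: correct the height as you squeeze.
- pliers_tips (a point): Between the steel tips where the ring should sit, 64 mm below the pivot; axes of the pliers. Tips 8 mm wide (x); here about 10 mm over their outsides at rest, 37 mm at full squeeze; they end 12 to 15 mm below this point, with 2 mm outward lips on the last 3 mm.
- pliers_left (a joint): Angle of the left handle of the pliers, rad: 0 at rest, 0.22 at the stop (the right handle mirrors it). The tips meet the ring's lugs at about 0.1.
- ring_stand: Fixed loading post: wooden foot 80x80x14 mm and a post with a 34 mm wide ledge 60 mm above the worktop, on which the ring lies; its black nose (21 mm wide) stands 9 mm up through the ring. Origin under the ring's middle. Below the lugs it is free down to the foot. It may be left or right of the table.
- snap_ring: Brass snap ring, 4 mm thick, 36 g. Origin at its underside in the middle of its opening; z up; -x points to its two lugs, 13 to 30 mm from the origin. Relaxed it is 28 mm wide inside and cannot pass the stub; at full squeeze of the pliers about 35 mm, about 2 mm clear of the stub all round.
- ring_centre (a point): Middle of the ring's opening at mid-thickness (2 mm above the ring's origin), axes of the ring: bring it to stub_groove.
- ring_gap (a point): Between the two lugs, mid-thickness, 24 mm from the ring's centre towards its -x; axes of the ring. Gap here about 19 mm at rest, 16 at the outer end. Bring pliers_tips here, the pliers' y along the ring's y, then squeeze: the ring clings to the tips by friction.
- ring_left (a joint): Spread of the ring's left half, rad: 0 relaxed, about 0.22 at full squeeze of the pliers (the right half mirrors it); springy, about 10 N on each lug at 0.22.
- jar: Loose clear screw jar, 48x48x64 mm, origin under its centre: a bystander.
- amber_vial: Loose squat amber vial, 39x39x64 mm, origin under its centre: a bystander.
Not all that is in view belongs to the job. Of the things that look like the snap_ring, the smaller one is meant.

How it is judged:
On the way, in this order (a step that is already met when the one before it is completed fails the run):
1. the table has clicked home with the blue-hubbed stub at the front (value of joint index_table between 1.177 and 1.337 rad and contact force between the fingers and index_base below 0.2 N), for 0.3 s.
2. the ring is lifted off its post, spread on the pliers (z of ring_centre in the frame of ring_stand above 0.08 m and value of joint ring_left above 0.12 rad and contact force between pliers and snap_ring above 2 N), for 0.2 s.
3. the spread ring is above the end of the stub, in line with it (horizontal distance between ring_centre and stub_groove below 0.006 m and z of ring_centre in the frame of stub_groove above 0.0125 m and value of joint ring_left above 0.12 rad), for 0.1 s.
At the end, for the whole second after the job is handed in: Ends gripping the pliers (>5 N), ring spread on them (>0.12 rad, >2 N), its centre within 4 mm of the stub's axis and 2.5 mm of the groove's mid-height, tilted under 8 degrees, at rest; ring and pliers press on table, stub or hub with under 1 N; table home within 0.08 rad (value of joint index_table between 1.177 and 1.337 rad and horizontal distance between ring_centre and stub_groove below 0.004 m and z of ring_centre in the frame of stub_groove between -0.0025 and 0.0025 m and angle between snap_ring's own z axis and vertical below 0.14 rad and value of joint ring_left above 0.12 rad and contact force between each of snap_ring, pliers and index_base below 1 N and contact force between pliers and snap_ring above 2 N and contact force between the fingers and pliers above 5 N and linear speed of snap_ring below 0.03 m/s); the arm keeps its last pose, push and grip.
It fails at once if the clear jar or the amber vial is knocked away (moved more than 3 cm) or tipped over (distance of any of jar, amber_vial from where it was at the start of the episode above 0.03 m or angle between any of jar, amber_vial's own z axis and vertical above 0.5 rad).
It also fails if it takes over 72 s, if anything falls off the work surface, if the arm or the gripper's body presses on something with over 40 N, if the wrist force passes 120 N, or if a joint passes its speed limit or range.

## Working session

There is one attempt and no reset: what is moved stays moved. The work goes in short steps, Python scripts to look and compute and a tool call to move; the robot and the scene stay as the last step left them, time stands still between calls to the robot, and variables do not carry over. Pictures are saved under pics/ and viewed, about 8 in all and at most 12, crops included, and the job is handed in when it is done.

Besides the shell and the picture viewer there is one more tool, called as name(argument=value, ...) on one line, values as JSON. carry_out: Moves the arm, as the interface text tells. Its arguments: {"type":"object","properties":{"moves":{"type":"array","items":{"type":"number"}},"squeeze":{"type":"number"}},"required":["moves"]}

```bash
mkdir -p pics; cat > h.py <<'E'
import numpy as np, cv2
from rig import manip
from scipy.spatial.transform import Rotation as R
def K(i):
    f=210/np.tan(np.radians(i['fov_y'])/2); return f,i['cx'],i['cy']
def cam(name,st=None):
    i=manip.camera_info(name); f,cx,cy=K(i)
    if 'rvec' in i:
        Rw=R.from_rotvec(np.ravel(i['rvec'])).as_matrix().T; o=-Rw@np.ravel(i['tvec'])
    else:
        st=st or manip.get_state(); q=st['ee_rot']; Rt=R.from_quat([q[1],q[2],q[3],q[0]]).as_matrix()
        H=np.array(i['hand_eye']); Rw=Rt@H[:3,:3]; o=Rt@H[:3,3]+st['position']
    return f,cx,cy,Rw,o
def ray(c,p):
    f,cx,cy,Rw,o=c; d=Rw@np.array([(p[0]-cx)/f,(p[1]-cy)/f,1]); return o,d/np.linalg.norm(d)
def onz(c,p,z):
    o,d=ray(c,p); return o+d*(z-o[2])/d[2]
def proj(c,P):
    f,cx,cy,Rw,o=c; v=Rw.T@(np.array(P)-o); return np.array([f*v[0]/v[2]+cx,f*v[1]/v[2]+cy])
def two(c1,p1,c2,p2):
    o,d=ray(c1,p1);o2,d2=ray(c2,p2); s=np.linalg.lstsq(np.c_[d,-d2],o2-o,rcond=None)[0]
    a,b=o+s[0]*d,o2+s[1]*d2; return (a+b)/2,np.linalg.norm(a-b)
def save(name,fn):
    im=manip.get_image(name); cv2.imwrite('pics/'+fn,im[:,:,::-1]); return im
E
python3 - <<'E'
from h import *
s=manip.get_state();print({k:np.round(v,3) for k,v in s.items()})
a=save('scene','scene0.png');b=save('side','side0.png');save('wrist','wrist0.png')
cv2.imwrite('pics/both.png',np.hstack([a,b])[:,:,::-1])
for n in('scene','side','wrist'):
    c=cam(n);print(n,manip.camera_info(n)['fov_y'],c[1:3],np.round(c[4],3),np.round(c[3][:,2],3))
E
```

```text
{'clock': np.float64(0.0), 'qpos': array([ 1.229,  0.277,  1.506, -0.   ,  1.361, -0.121]), 'qd': array([ 0.   ,  0.   ,  0.001, -0.   , -0.001, -0.   ]), 'effort': array([-0.0000e+00, -4.1677e+01, -2.4581e+01, -0.0000e+00,  1.1000e-02,
        0.0000e+00]), 'position': array([0.126, 0.561, 0.23 ]), 'ee_rot': array([-0.   ,  0.11 ,  0.994, -0.001]), 'contact_force': array([-0.24 ,  0.12 , -0.475]), 'moment': array([ 0.001,  0.038, -0.05 ]), 'width': np.float64(0.085)}
scene 51.78538564643532 (279.21760869799834, 206.59396064633927) [ 0.14  -0.595  0.973] [ 0.328  0.553 -0.766]
side 53.23432376315686 (288.3412345921326, 209.7214666084823) [ 0.425 -0.851  0.569] [ 0.084  0.877 -0.473]
wrist 68.16081848734125 (278.6822230210165, 216.136860147929) [0.044 0.579 0.373] [ 0.32  -0.072 -0.945]
```

View pics/scene0.png

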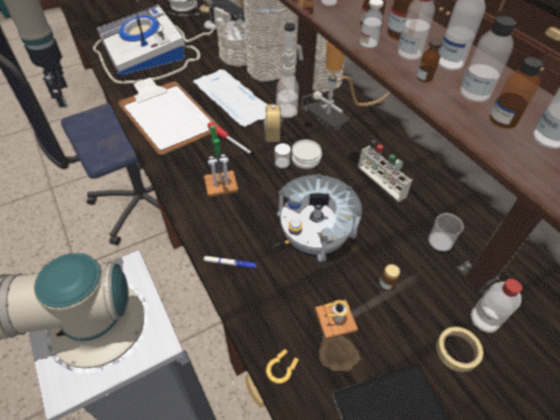

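View pics/side0.png

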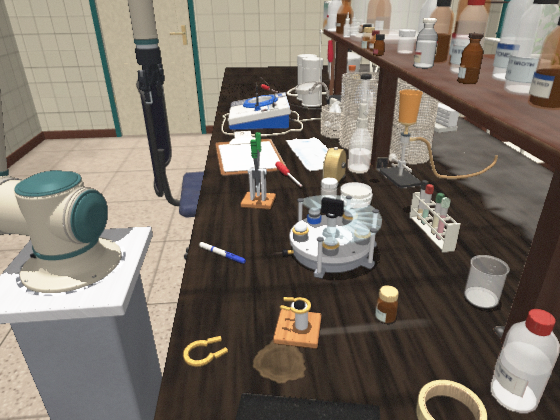

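The scene view shows the pliers stand at about (221,185), the table hub at about (318,217), the ring post at about (337,315) and the amber vial at about (390,275). In the side view the pliers are at (258,170), the knob at (332,205), the ring at (297,305) and the vial at (387,303). The loose yellow ring at (282,368) in the scene view is the bigger decoy.

```bash
python3 - <<'E'
from h import *
c1=cam('scene');c2=cam('side')
print('table ctr',onz(c1,(318,217),.045),onz(c2,(334,240),.045))
print('ringstand foot',onz(c1,(337,319),.014),onz(c2,(299,328),.014))
print('pl foot',onz(c1,(221,184),.014),onz(c2,(259,201),.014))
print('vial',onz(c1,(389,284),0),onz(c2,(387,318),0)); print('jar?',onz(c1,(283,163),0),onz(c2,(329,198),0))
print('knob top',two(c1,(319,197),c2,(332,201)))
a=cv2.imread('pics/scene0.png');b=cv2.imread('pics/side0.png')
r=lambda im,x,y,w,h,s:cv2.resize(im[y:y+h,x:x+w],None,fx=s,fy=s,interpolation=cv2.INTER_CUBIC)
L=np.vstack([r(a,265,165,110,100,3.6)[:290],r(a,295,285,110,80,3.6)[:288]])
Rr=np.vstack([r(b,280,185,110,100,3.6)[:290],r(b,250,280,110,80,3.6)[:288]])
cv2.imwrite('pics/crop.png',np.hstack([L,Rr]))
E
```

```text
table ctr [ 0.61218685 -0.00939912  0.045     ] [ 0.60892325 -0.03941587  0.045     ]
ringstand foot [ 0.49853576 -0.27329264  0.014     ] [ 0.4977619  -0.28081019  0.014     ]
pl foot [0.44044204 0.2590606  0.014     ] [0.44368386 0.24107353 0.014     ]
vial [ 0.67518846 -0.25410696  0.        ] [ 0.67201424 -0.25762559  0.        ]
jar? [0.65715304 0.25987777 0.        ] [0.65555325 0.26522883 0.        ]
knob top (array([ 0.60615916, -0.0098939 ,  0.13209913]), np.float64(0.00017105056959456762))
```

View pics/crop.png

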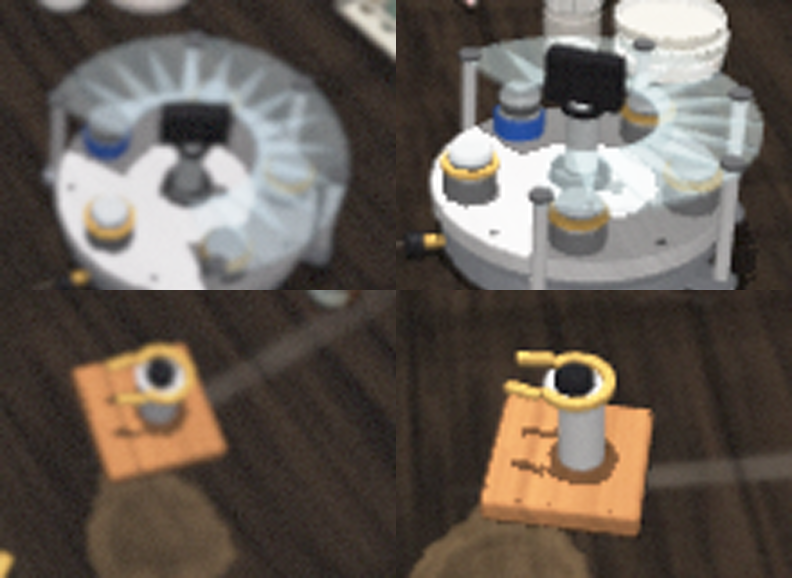

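The crop shows the knob bar near (195,125), the blue-hub stub behind it to the left, and the snap ring on its post with the lugs pointing left (towards -x). The knob is at about (0.606,-0.010). I'm moving above it for a wrist view.

carry_out(moves=[100,2,-2,4,-0.04,100,2.4,-2.8,4,-0.04,100,2.4,-2.9,1,-0.04,100,2.4,-2.9,0,-0.04,100,2.4,-2.9,0,-0.04,100,2.4,-2.9,0,-0.04,100,2.4,-2.9,0,-0.04,100,2.4,-2.9,0,-0.04,100,2.4,-2.9,0,-0.04,100,2.4,-2.9,0,-0.04])

```text
clock: 1.15
position: [0.3606, 0.2819, 0.3179]
ee_rot: [-0.0, 0.306, 0.952, -0.0]
contact_force: [-0.0, 0.5, 0.1]
width: 0.0851
```

carry_out(moves=[100,2.4,-2.9,0,0,100,2.4,-2.9,0,0,100,2.4,-2.9,0,0,100,2.4,-2.9,-1,0,100,2.4,-2.9,-1,0,100,2.4,-2.9,-1,0,100,2.4,-2.9,-1,0,100,2.4,-2.9,-1,0,100,2.4,-2.9,-1,0,100,2.4,-2.9,-1,0])

```text
clock: 2.15
position: [0.6006, -0.0079, 0.2473]
ee_rot: [-0.0, 0.306, 0.952, 0.0]
contact_force: [0.0, 0.2, -0.7]
width: 0.0855
```

```bash
python3 - <<'E'
from h import *
s=manip.get_state();print(s['clock'],s['position'],s['ee_rot'],s['contact_force'])
im=save('wrist','w1.png');c=cam('wrist',s)
for P in [(.606,-.01,.139),(.606,-.01,.045),(.583,.062,.077)]: print(proj(c,P))
E
```

```text
2.15 [ 0.6006436  -0.00793446  0.24729877] [-3.11313412e-04  3.05532535e-01  9.52181583e-01  8.24758600e-05] [ 0.02927193  0.24336296 -0.65779206]
[280.19334239 219.45539409]
[279.75045796 191.74498439]
[326.00304064 140.04767003]
```

View pics/w1.png

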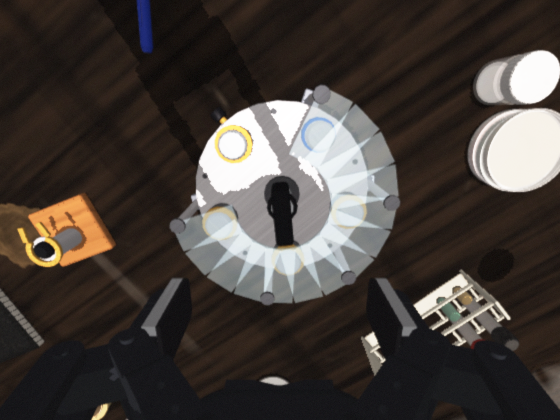

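The wrist view shows the knob bar at about x 274–292, y 182–246, and post caps at (321,93), (391,201), (347,277), (267,298) and (178,226). The front stub with its ring is at (234,144), the blue stub at (318,135), and the ring on its post at (44,250). The jar is at about (490,80).

```bash
python3 - <<'E'
from h import *
from scipy.optimize import least_squares
s=manip.get_state();c=cam('wrist',s)
caps=np.array([onz(c,p,.098) for p in [(321,93),(391,201),(347,277),(267,298),(178,226)]])
f=least_squares(lambda v:np.hypot(caps[:,0]-v[0],caps[:,1]-v[1])-v[2],[.606,-.01,.1]);a=f.x
print('centre',a,f.fun); ang=np.unwrap(np.arctan2(caps[:,1]-a[1],caps[:,0]-a[0]));print('cap ang',np.degrees(ang))
for n,p in(('front',(234,142)),('blue',(318,133))):
    q=onz(c,p,.077);print(n,q,np.hypot(*(q[:2]-a[:2])),np.degrees(np.arctan2(q[1]-a[1],q[0]-a[0])))
im=cv2.imread('pics/w1.png');g=im.max(2);roi=np.zeros_like(g);roi[176:250,266:300]=1
m=((g<45)&(roi>0)).astype(np.uint8);ys,xs=np.nonzero(m);print(xs.min(),xs.max(),ys.min(),ys.max(),m.sum())
for y in range(178,250,6):
    x=np.nonzero(m[y])[0];print(y,(x.min(),x.max()) if len(x) else None,end=' ')
P=onz(c,(280,186),.139);Q=onz(c,(284,244),.139);print('\nbar',P,Q,(P+Q)/2,np.hypot(*(P-Q)[:2]),np.degrees(np.arctan2(*(Q-P)[1::-1])))
# ring
print('ring',onz(c,(44,250),.062))
E
```

```text
centre [ 0.60951892 -0.01396482  0.1061127 ] [ 0.00042489 -0.00027856 -0.00042966  0.00084415 -0.00056081]
cap ang [ 125.82000528   56.37999758    5.2609906   -44.07432966 -113.57277596]
front [ 0.53571803 -0.01812775  0.077     ] 0.07391820428753818 -176.7715007184846
blue [0.57640904 0.05302524 0.077     ] 0.07472571782742159 116.3009128827464
268 296 181 245 1238
178 None 184 (np.int64(272), np.int64(288)) 190 (np.int64(271), np.int64(288)) 196 (np.int64(271), np.int64(293)) 202 (np.int64(268), np.int64(295)) 208 (np.int64(268), np.int64(296)) 214 (np.int64(270), np.int64(293)) 220 (np.int64(274), np.int64(291)) 226 (np.int64(275), np.int64(291)) 232 (np.int64(276), np.int64(292)) 238 (np.int64(276), np.int64(292)) 244 (np.int64(277), np.int64(290)) 
bar [0.58523191 0.00145726 0.139     ] [ 0.62937725 -0.0259123   0.139     ] [ 0.60730458 -0.01222752  0.139     ] 0.0519413507400148 -31.798392026241018
ring [ 0.50321462 -0.27474288  0.062     ]
```

carry_out(moves=[100,0.84,-0.56,-2,0.08,100,0,0,-3,0,100,0,0,-3,0,100,0,0,-3,0,100,0,0,-2,0,100,0,0,-1.1,0,0,0,0,0,0,0,0,0,0,0,0,0,0,0,0,0,0,0,0,0], squeeze=60)

```text
clock: 3.2
position: [0.6092, -0.0123, 0.1084]
ee_rot: [0.001, 0.267, 0.964, 0.0]
contact_force: [0.1, 0.1, 0.7]
width: 0.0281
```

carry_out(moves=[0,0,0,0,0,0,0,0,0,0,0,0,0,0,0.06,0,0,0,0,0.1,0,0,0,0,0.1,0,0,0,0,0.1,0,0,0,0,0.1,0,0,0,0,0.1,0,0,0,0,0.1,0,0,0,0,0.1])

```text
clock: 4.2
position: [0.6106, -0.008, 0.1085]
ee_rot: [0.003, -0.111, 0.994, 0.003]
contact_force: [3.8, 12.7, 0.8]
width: 0.015
```

carry_out(moves=[0,0,0.3,0,0.1,0,0,0.1,0,0.1,0,0,0,0,0.1,0,0,0,0,0.1,0,0,0,0,0.1,0,0,0,0,0,0,0,0,0,0,0,0,0,0,0,50,0,0,0,0,60,0,0,0,0])

```text
clock: 5.2
position: [0.6084, -0.0085, 0.1074]
ee_rot: [0.0, -0.352, 0.936, -0.0]
contact_force: [0.1, -0.6, 0.6]
width: 0.043
```

carry_out(moves=[80,0,0,0,0,80,0,0,0,0,80,0,0,2,0,100,0,0,3,0,100,0,0,4,0,100,0,0,4,0,100,0,0,0,-0.1,100,0,0,0,-0.1,100,0,0,0,-0.1,100,0,0,0,-0.1])

```text
clock: 6.2
position: [0.6082, -0.0085, 0.2371]
ee_rot: [-0.0, -0.157, 0.988, -0.0]
contact_force: [0.1, 0.0, -0.5]
width: 0.0852
```

```bash
python3 - <<'E'
from h import *
s=manip.get_state();print(s['clock'],s['position'],s['ee_rot'],s['contact_force'],s['qpos'])
im=save('wrist','w2.png');c=cam('wrist',s)
E
```

```text
6.2 [ 0.60822447 -0.00847475  0.23712054] [-7.40199955e-05 -1.56776030e-01  9.87634178e-01 -3.93240259e-05] [ 0.12465309  0.0325057  -0.45312943] [-1.28202530e-01  3.23265975e-01  1.42121545e+00 -1.18960719e-04
  1.39723111e+00 -2.01382924e+00]
```

View pics/w2.png

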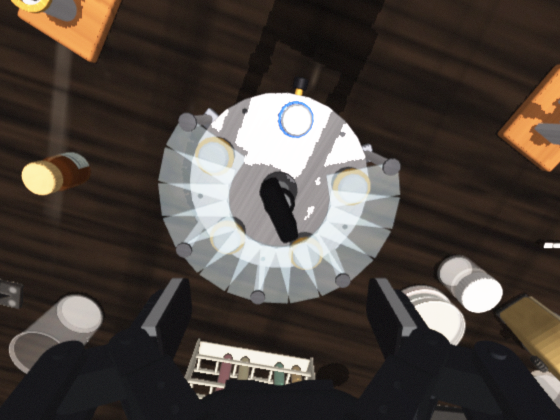

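The blue stub is now at the front, with its top at (296,119). Next I measure the stub and base accurately, then the pliers stand.

```bash
python3 - <<'E'
from h import *
from scipy.optimize import least_squares
s=manip.get_state();c=cam('wrist',s)
caps=np.array([onz(c,p,.098) for p in [(188,121),(391,166),(343,280),(257,296),(184,250)]])
f=least_squares(lambda v:np.hypot(caps[:,0]-v[0],caps[:,1]-v[1])-v[2],[.606,-.01,.1]);a=f.x
print('centre',a,f.fun); ang=np.unwrap(np.arctan2(caps[:,1]-a[1],caps[:,0]-a[0]));print('cap ang',np.degrees(ang)%360)
im=cv2.imread('pics/w2.png');h=cv2.cvtColor(im,cv2.COLOR_BGR2HSV)
m=cv2.inRange(h,(100,110,60),(125,255,255));m[:90]=0;m[150:]=0
ct=max(cv2.findContours(m,cv2.RETR_EXTERNAL,cv2.CHAIN_APPROX_NONE)[0],key=cv2.contourArea)
e=cv2.minEnclosingCircle(ct);el=cv2.fitEllipse(ct);q=onz(c,el[0],.060);print('hub',el,q,np.hypot(*(q-[a[0],a[1],.06])[:2]),np.degrees(np.arctan2(q[1]-a[1],q[0]-a[0]))%360)
k=np.pi/180;
# stub top: bright blob inside
x,y=map(int,el[0]);print('in view circle r px',36e-3/2*c[0]/np.linalg.norm(q-c[4]))
hi=cv2.inRange(im[y-15:y+15,x-15:x+15],(170,170,170),(255,255,255));M=cv2.moments(hi,True);p=(x-15+M['m10']/M['m00'],y-15+M['m01']/M['m00']);print('top',p,onz(c,p,.077))
E
```

```text
centre [ 0.60656005 -0.00887969  0.10703153] [-3.38410286e-05 -1.40101199e-04  4.23677139e-04 -5.60700648e-04
  3.10965763e-04]
cap ang [245.42765822 126.01177467  55.84558772   5.35214204 316.06815208]
hub ((295.7356872558594, 119.21894073486328), (33.62791061401367, 34.764122009277344), 174.19309997558594) [ 0.53247431 -0.01558812  0.06      ] 0.07438884167483052 185.17399593163188
in view circle r px 17.478577685718175
top (295.47730220492866, 118.76264591439688) [ 0.53193498 -0.01697317  0.077     ]
```

carry_out(moves=[100,-1.5,4,3,-0.1,100,-1.5,4,3,-0.1,100,-1.5,4,3,0,100,-1.5,4,0,0,100,-1.5,4,0,0,100,-1.5,3,0,0,100,-1.5,0,0,0,100,-1.5,0,0,0,100,0,0,0,0,100,0,0,0,0])

```text
clock: 7.25
position: [0.4906, 0.2156, 0.3236]
ee_rot: [0.001, -0.059, 0.998, -0.0]
contact_force: [-0.6, 0.6, -0.4]
width: 0.0852
```

```bash
python3 - <<'E'
from h import *
s=manip.get_state();print(s['clock'],s['position'],s['ee_rot'],s['contact_force'],s['qpos'])
im=save('wrist','w3.png');c=cam('wrist',s);print(c[4]);print(proj(c,(.44,.25,.1)))
E
```

```text
7.25 [0.49058958 0.21560583 0.3236265 ] [ 6.58818250e-04 -5.91015451e-02  9.98251744e-01 -1.70148356e-04] [-0.60872955  0.56725516 -0.39773868] [ 2.84631193e-01  1.77352463e-01  1.41269869e+00 -6.26421701e-04
  1.55033331e+00 -1.40442473e+00]
[0.40677047 0.2052828  0.46546732]
[313.66754556 143.12396859]
```

View pics/w3.png

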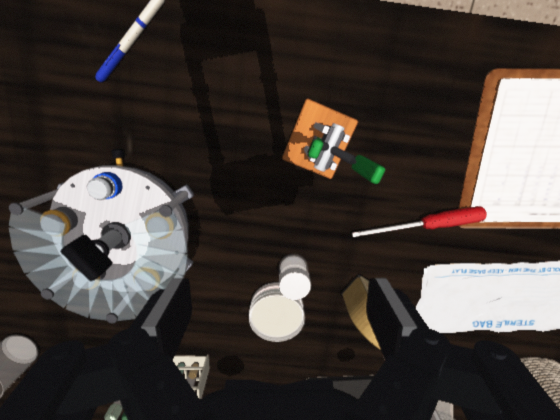

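Pliers stand: the foot corners are at about (306,99), (357,119), (334,179) and (284,157), and the green handle ends are at about (316,148) and (370,168). The jar is at (294,275).

```bash
python3 - <<'E'
from h import *
s=manip.get_state();c=cam('wrist',s)
im=cv2.imread('pics/w3.png');h=cv2.cvtColor(im,cv2.COLOR_BGR2HSV)
m=cv2.inRange(h,(8,120,80),(20,255,255));m[:80]=0;m[200:]=0;m[:,:270]=0;m[:,400:]=0
ys,xs=np.nonzero(m);hull=cv2.convexHull(np.c_[xs,ys].astype(np.int32));P=cv2.approxPolyDP(hull,4,True)[:,0];print(P)
W=np.array([onz(c,p,.014)[:2] for p in hull[:,0]]);r=cv2.minAreaRect((W*1000).astype(np.float32));print('foot',r)
g=cv2.inRange(h,(40,80,30),(80,255,255));g[:100]=0;g[220:]=0;g[:,:290]=0;g[:,400:]=0
for ct in cv2.findContours(g,cv2.RETR_EXTERNAL,cv2.CHAIN_APPROX_NONE)[0]:
    if cv2.contourArea(ct)>30:
        rr=cv2.minAreaRect(ct);b=cv2.boxPoints(rr);print('green',rr,[np.round(onz(c,p,.21)[:2],4).tolist() for p in b])
a,b=im[90:200,280:400],0
cv2.imwrite('pics/c3.png',cv2.resize(im[90:200,275:395],None,fx=5,fy=5,interpolation=cv2.INTER_CUBIC))
E
```

```text
[[357 120]
 [331 178]
 [283 158]
 [306  99]]
foot ((442.8601989746094, 267.5976257324219), (80.40505981445312, 90.33322143554688), 74.93647766113281)
green ((367.435791015625, 169.11927795410156), (33.390174865722656, 20.250837326049805), 28.300756454467773) [[0.4486, 0.2682], [0.4334, 0.2732], [0.4432, 0.2999], [0.4589, 0.2954]]
green ((315.5000305175781, 148.00001525878906), (11.62755298614502, 21.0190372467041), 26.56505012512207) [[0.4403, 0.2315], [0.4247, 0.2368], [0.4277, 0.2457], [0.4435, 0.2406]]
```

View pics/c3.png

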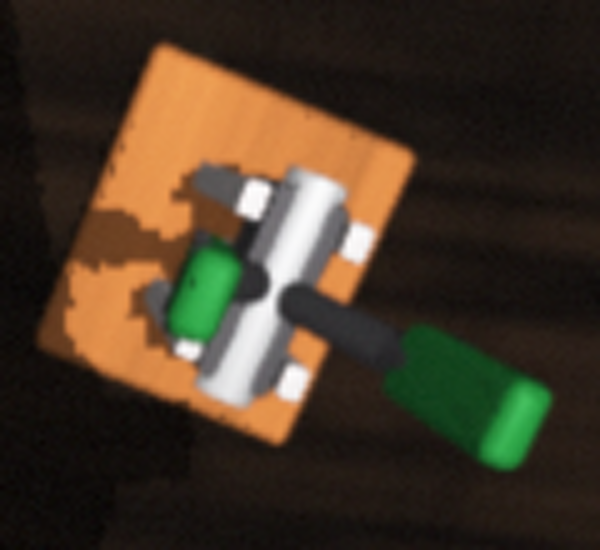

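carry_out(moves=[100,-1.3,1.3,-1.5,-0.1,100,-1.3,1.3,-1.5,-0.1,100,-1.3,1.3,-1.5,-0.1,100,-1,1.2,-1.5,-0.085,100,0,0,0,0,100,0,0,-3,0,100,0,0,-3,0,100,0,0,-2.5,0,100,0,0,-1.5,0,100,0,0,0,0])

```text
clock: 8.3
position: [0.4415, 0.2662, 0.1617]
ee_rot: [-0.001, 0.132, 0.991, -0.001]
contact_force: [-0.3, -1.3, 1.2]
width: 0.0851
```

```bash
python3 - <<'E'
from h import *
s=manip.get_state();print(s['clock'],s['position'],s['ee_rot'],s['contact_force'],s['qpos'])
im=save('wrist','w4.png');b=save('side','s4.png')
cv2.imwrite('pics/v4.png',np.hstack([cv2.resize(im,(440,330)),cv2.resize(b[100:240,180:330],(355,330))])[:,:,::-1])
E
```

```text
8.3 [0.44154225 0.26617585 0.16171441] [-0.0013618   0.13231648  0.99120582 -0.00122953] [-0.29611623 -1.27451868  1.15143917] [ 4.07984318e-01  2.39711321e-01  1.73842033e+00 -7.68137121e-04
  1.16706194e+00 -8.97097228e-01]
```

View pics/v4.png

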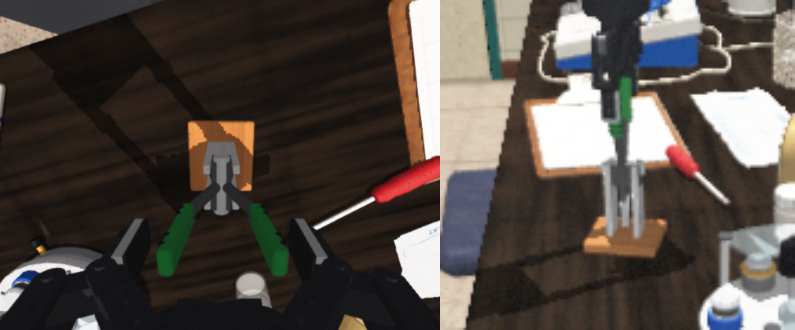

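The handles sit centred between the open fingers: (165–290) against finger inners at (148,300), centre about 223. Closing now.

carry_out(moves=[70,0,0,0,0,70,0,0,0,0,70,0,0,0,0,70,0,0,0,0,70,0,0,1,0,70,0,0,2,0,70,0,0,3,0,70,0,0,3,0,70,0,0,3,0,70,0,0,2,0], squeeze=60)

```text
clock: 9.4
position: [0.4418, 0.2679, 0.3066]
ee_rot: [0.002, 0.132, 0.991, 0.001]
contact_force: [0.3, 0.1, -0.9]
width: 0.0599
```

```bash
python3 - <<'E'
from h import *
s=manip.get_state();print(s['clock'],s['position'],s['ee_rot'],s['contact_force'],s['width'])
im=save('wrist','w5.png');b=save('side','s5.png');a=save('scene','sc5.png')
c=cam('side');c1=cam('scene');p=s['position'].copy()
print(proj(c,p),proj(c1,p))
x,y=map(int,proj(c,p));u,v=map(int,proj(c1,p))
r=lambda im,x,y:cv2.resize(im[max(y-60,0):max(y-60,0)+130,x-65:x+65],(390,390),interpolation=cv2.INTER_CUBIC)
cv2.imwrite('pics/v5.png',np.hstack([r(a,u,v),r(b,x,y)])[:,:,::-1])
E
```

```text
9.4 [0.44181415 0.26789274 0.30655437] [0.0017174  0.13230016 0.99120769 0.00101412] [ 0.34360047  0.1490486  -0.93543171] 0.05987348891361367
[253.5587101  97.7827002] [209.81637096 102.06010395]
```

View pics/v5.png

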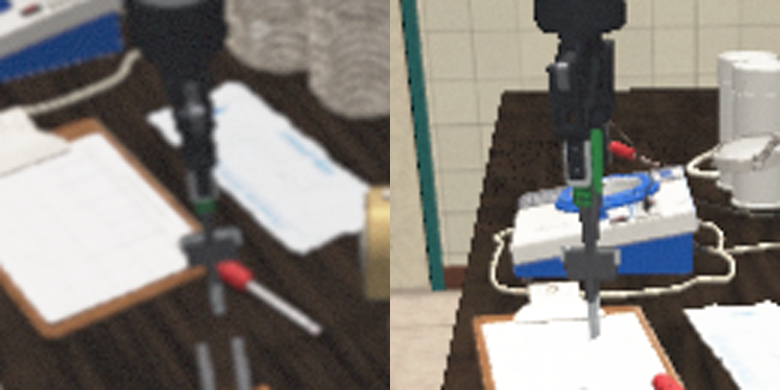

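Pliers are held upright and clear of the stand. Next I measure the ring from the first pictures.

```bash
cat >> h.py <<'E'
def ringfit(c,im,roi,z,guess=None):
    h=cv2.cvtColor(im,cv2.COLOR_BGR2HSV);m=cv2.inRange(h,(17,110,110),(32,255,255))
    k=np.zeros_like(m);x0,y0,x1,y1=roi;k[y0:y1,x0:x1]=255;m&=k
    ys,xs=np.nonzero(m);W=np.array([onz(c,(x,y),z)[:2] for x,y in zip(xs,ys)])
    # hole edge is harder; outer-circle + lugs: iterate centre by circle fit of non-lug hull points
    H=W[cv2.convexHull((W*1e4).astype(np.float32),returnPoints=False)[:,0]]
    g=np.array(guess) if guess is not None else np.median(W,0)
    from scipy.optimize import least_squares
    for _ in range(8):
        lug=W[np.hypot(*(W-g).T)>.0225]; d=lug.mean(0)-g; d/=np.linalg.norm(d)
        S=W[((W-g)@d<.008)]; f=least_squares(lambda v:np.hypot(*(S-v[:2]).T)-v[2],[*g,.016],loss='soft_l1',f_scale=.001);g=f.x[:2]
    n=np.array([-d[1],d[0]]);far=lug
    return g,f.x[2],np.degrees(np.arctan2(d[1],d[0])),len(W),((W-g)@d).max()
E
python3 - <<'E'
from h import *
for n,f,roi in(('scene','scene0.png',(320,295,355,325)),('side','side0.png',(275,292,316,318))):
    c=cam(n);im=cv2.imread('pics/'+f);print(n,ringfit(c,im,roi,.062,(.50,-.275)))
    h=im.max(2);k=np.zeros_like(h);x0,y0,x1,y1=roi;k[y0:y1,x0:x1]=1
    m=((h<50)&(k>0)).astype(np.uint8);_,l,st,ce=cv2.connectedComponentsWithStats(m)
    for i in range(1,len(st)):
        if 20<st[i,4]<300:print('dark',st[i],ce[i],onz(c,ce[i],.067))
    hs=cv2.cvtColor(im,cv2.COLOR_BGR2HSV);o=cv2.inRange(hs,(5,120,80),(16,255,255))
    o[:,:270]=0;o[:280]=0;o[:,360:]=0;ys,xs=np.nonzero(o)
    Wf=np.array([onz(c,p,.014)[:2] for p in cv2.convexHull(np.c_[xs,ys].astype(np.int32))[:,0]]);print('foot',cv2.minAreaRect((Wf*1000).astype(np.float32)))
E
```

```text
scene (array([ 0.50236084, -0.2707193 ]), np.float64(0.01751499819688506), np.float64(154.10412706499508), 149, np.float64(0.03594284205818872))
dark [328 295  14   5  40] [333.825 296.425] [ 0.50436961 -0.2407486   0.067     ]
foot ((444.0743408203125, -271.7671813964844), (207.69447326660156, 100.2326431274414), 2.4647483825683594)
side (array([ 0.49928464, -0.27292018]), np.float64(0.0178124064353839), np.float64(159.84803397460524), 221, np.float64(0.03430142775514202))
dark [292 292   6   6  30] [294.4        294.16666667] [ 0.49282456 -0.24872014  0.067     ]
dark [299 292  17  20  86] [307.8372093 299.5      ] [ 0.51534886 -0.26603824  0.067     ]
dark [294 301  10   8  69] [298.7826087  304.62318841] [ 0.4974061  -0.27799865  0.067     ]
foot ((494.81243896484375, -278.7090148925781), (90.8976821899414, 81.32890319824219), 75.67915344238281)
```

carry_out(moves=[70,0.4,-2,0,0,70,0.4,-3,0,0,70,0.4,-4,0,0,70,0.4,-4,0,0,70,0.4,-4,0,0,70,0.4,-4,0,0,70,0.4,-4,0,0,70,0.4,-4,0,0,70,0.4,-4,0,0,70,0.4,-4,0,0])

```text
clock: 10.55
position: [0.4802, -0.1036, 0.3016]
ee_rot: [-0.002, 0.133, 0.991, 0.0]
contact_force: [0.1, -0.0, -1.7]
width: 0.0603
```

carry_out(moves=[70,0.4,-3,0,-0.05,70,0.4,-3,0,-0.05,70,0.4,-2,-1,-0.036,70,0.4,-1,-1,0,70,0.2,-0.8,0,0,70,0,0,0,0,70,0,0,0,0,70,0,0,0,0,70,0,0,0,0,70,0,0,0,0])

```text
clock: 11.55
position: [0.4993, -0.1998, 0.2838]
ee_rot: [0.0, 0.199, 0.98, -0.0]
contact_force: [-0.3, -0.1, -0.8]
width: 0.0599
```

```bash
python3 - <<'E'
from h import *
s=manip.get_state();print(s['clock'],s['position'],s['ee_rot'],s['contact_force'],s['width'],s['qpos'])
im=save('wrist','w6.png');c=cam('wrist',s);b=save('side','s6.png');a=save('scene','sc6.png')
print('ring px',proj(c,(.501,-.272,.062)),proj(c,(.475,-.261,.062)),proj(c,s['position']-[0,0,.126]))
cv2.imwrite('pics/v6.png',np.hstack([cv2.resize(im[100:420],(560,320)),cv2.resize(b[180:340,215:335],(240,320))])[:,:,::-1])
E
```

```text
11.55 [ 0.49932608 -0.19975813  0.28375373] [ 3.49797110e-04  1.99115814e-01  9.79975903e-01 -1.33498284e-05] [-0.28308911 -0.07884504 -0.82274355] 0.05990044351389636 [-5.10087402e-01  1.93649581e-01  1.48766555e+00  1.88908572e-04
  1.45960306e+00 -1.67999343e+00]
ring px [224.85621629 206.58777635] [223.50808308 184.07179599] [278.60185136 206.87430121]
```

View pics/v6.png

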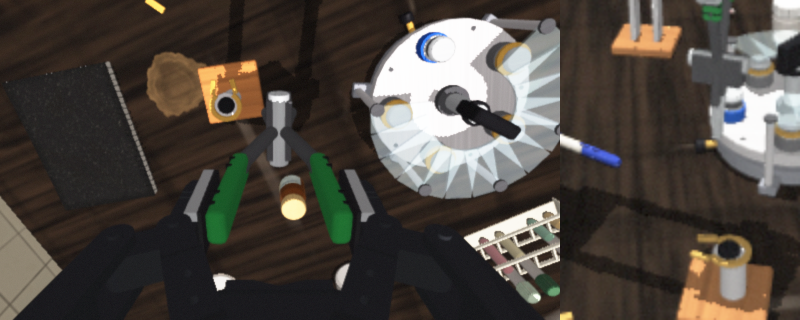

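In the wrist view the ring is at about (228,204) with its lugs pointing up at about (222,185), and the pliers' block lies along column 279. In the side view the block is at about (295,215).

```bash
python3 - <<'E'
from h import *
i=cv2.imread('pics/w6.png')
s=manip.get_state();c=cam('wrist',s)
print('wrist',ringfit(c,i,(205,170,250,225),.062,(.50,-.275)))
for n,f,roi in(('scene','sc6.png',(320,295,355,325)),('side','s6.png',(275,292,316,318))):
    print(n,ringfit(cam(n),cv2.imread('pics/'+f),roi,.062,(.50,-.275)))
h=cv2.cvtColor(i,cv2.COLOR_BGR2HSV)
m=cv2.inRange(h,(8,120,80),(16,255,255));m[:150]=0;m[235:]=0;m[:,:195]=0;m[:,272:]=0
ys,xs=np.nonzero(m);W=np.array([onz(c,p,.014)[:2] for p in cv2.convexHull(np.c_[xs,ys].astype(np.int32))[:,0]]);print('foot',cv2.minAreaRect((W*1000).astype(np.float32)))
d=(i.max(2)<60).astype(np.uint8);d[:188]=0;d[220:]=0;d[:,:214]=0;d[:,244:]=0
_,l,st,ce=cv2.connectedComponentsWithStats(d)
for k in range(1,len(st)):
    if st[k,4]>20: print('dark',st[k],ce[k],onz(c,ce[k],.069))
r=cv2.resize(i[165:235,195:305],None,fx=5,fy=5,interpolation=cv2.INTER_CUBIC)
b=cv2.imread('pics/s6.png')[195:325,270:325];b=cv2.resize(b,None,fx=4,fy=4,interpolation=cv2.INTER_CUBIC)
C=np.zeros((520,780,3),np.uint8);C[:350,:550]=r;C[:,560:780]=b;cv2.imwrite('pics/v7.png',C)
print('side proj tip',proj(cam('side'),s['position']-[0,0,.126]),'pivot',proj(cam('side'),s['position']-[0,0,.062]))
E
```

```text
wrist (array([ 0.49980415, -0.27173149]), np.float64(0.01734755843533951), np.float64(174.515637897545), 745, np.float64(0.048303763199526416))
scene (array([ 0.50274562, -0.27065526]), np.float64(0.016773708678910166), np.float64(168.72205945937554), 113, np.float64(0.03681882307540395))
side (array([ 0.49914971, -0.27300741]), np.float64(0.017526356883545736), np.float64(163.87079453191959), 206, np.float64(0.03424678553584143))
foot ((494.2923889160156, -273.8016662597656), (94.47171783447266, 87.05130767822266), 70.1143569946289)
dark [218 197  16  16 199] [225.75376884 204.76884422] [ 0.4976272  -0.26821175  0.069     ]
side proj tip [294.9862263  238.24345572] pivot [295.03084899 207.53879468]
```

View pics/v7.png

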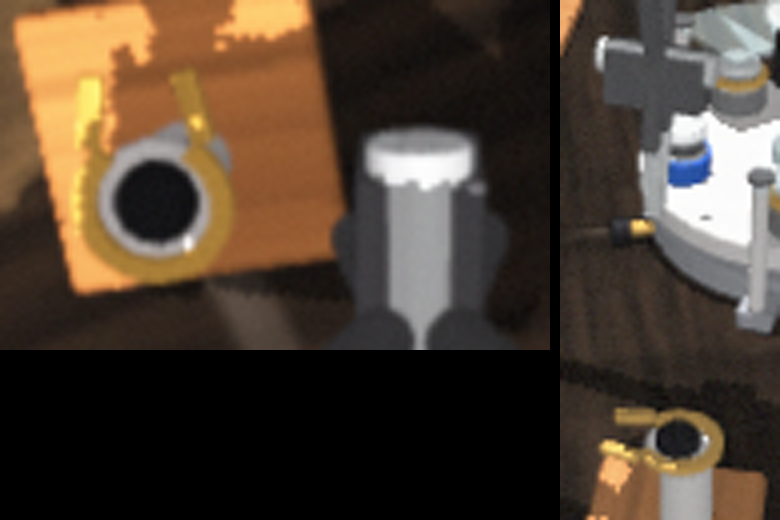

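The v7 crop shows the ring's outer circle centred at px (226.3,205.6) and the lug ends' midpoint at (222.2,179.6). In the side view the block centre is at about (294,213.5) and the tip ends at about (292.5,251), which is lower than predicted, so I'm checking for slip.

```bash
python3 - <<'E'
from h import *
s=manip.get_state();c=cam('wrist',s);C=cam('side');S=cam('scene')
a=onz(c,(226.3,205.6),.062);b=onz(c,(222.2,179.6),.062);print('ring',a,b,np.linalg.norm(a-b),np.degrees(np.arctan2(*(b-a)[1::-1])))
e1=onz(c,(210,223.6),.014);e2=onz(c,(264,217.4),.014);l1=onz(c,(198.4,168.6),.014);print('foot edge',np.degrees(np.arctan2(*(e2-e1)[1::-1])),np.degrees(np.arctan2(*(l1-e1)[1::-1])))
from scipy.optimize import brentq
def zat(p,row): return brentq(lambda z:proj(C,[p[0],p[1],z])[1]-row,-.1,.6)
p5=np.array([.4418,.2679,.3066]);p6=s['position']
print('v5: block',zat(p5,124.5)-p5[2],'tip end',zat(p5,148.7)-p5[2])
print('v6: block',zat(p6,213.5)-p6[2],'tip end',zat(p6,251)-p6[2])
# tip end column profile in side image
i=cv2.imread('pics/s6.png');print(i[236:256,288:300].mean(2).astype(int))
j=cv2.imread('pics/sc6.png');u,v=proj(S,p6-[0,0,.141]);print(u,v);u,v=int(u),int(v);print(j[v-14:v+14,u-9:u+10].mean(2).astype(int))
E
```

```text
ring [ 0.500335   -0.27004567  0.062     ] [ 0.46931762 -0.26024834  0.062     ] 0.032527916239278226 162.4704603806928
foot edge 73.92840566075012 164.14765401828706
v5: block -0.07227021458551414 tip end -0.14164369289104703
v6: block -0.0740298996681103 tip end -0.1541512591580505
[[ 49 111 223 163 163 170 168 163 163 112 116 127]
 [ 50  99 198 166 162 164 168 165 163  96  95 103]
 [ 49  72 140 165 164 169 170 165 161 101  96  98]
 [ 47  73 142 164 163 165 163 160 170 103  96  98]
 [ 50  76 147 169 160 165 161 156 169 102  97  93]
 [ 46  73 140 169 162 165 160 152 177 211 131 120]
 [ 49  64 120 169 165 164 159 149 193 249 246 246]
 [ 55  54  94 166 163 163 163 153 194 251 252 252]
 [ 52  55  82 145 162 167 161 152 194 252 252 252]
 [ 53  50  77 143 161 164 161 158 194 252 253 252]
 [ 57  52  75 137 161 164 163 158 217 252 252 252]
 [ 52  54  68 129 156 160 159 149 180 233 249 251]
 [ 51  54  80 158 165 166 163 141 154 178 210 245]
 [ 51  51  56  88 107 130 146 149 152 159 167 197]
 [161 168 189 109 115 110 117 137 151 154 159 162]
 [178 196 198 177 132 119 107 122 140 155 155 161]
[... 1811 characters left out ...]
  43  55  59  53  43  40  40  42  45  43  43
   39]
 [ 36  38  38  37  42  39  42  44  40  41  34  38  46  41  41  43  43  41
   44]
 [ 34  45  38  36  39  38  40  38  41  45  38  46  37  48  39  40  42  40
   43]
 [ 37  33  34  36  39  37  38  44  37  41  39  40  37  41  41  44  43  45
   44]
 [ 45  41  41  39  41  39  38  37  40  42  44  37  40  38  45  41  44  50
   48]
 [ 38  41  36  27  42  38  36  40  36  42  40  38  42  42  42  46  43  44
   44]
 [ 37  43  44  43  32  33  28  28  31  40  20  32  31  34  30  45  46  39
   47]
 [ 44  40  39  37  36  25  33  21  22  35  30  36  30  36  34  32  39  43
   41]
 [ 37  34  45  41  30  31  28  23  32  33  35  30  27  25  32  28  34  35
   33]]
```

```bash
python3 - <<'E'
from h import *
from scipy.optimize import fsolve
s=manip.get_state();c=cam('wrist',s);C=cam('side');S=cam('scene');p=s['position']
q=s['ee_rot'];Rt=R.from_quat([q[1],q[2],q[3],q[0]]).as_matrix();x=Rt[:,0];print('toolx',np.degrees(np.arctan2(x[1],x[0])))
i=cv2.imread('pics/w6.png');print(i[186:206,279].astype(int).mean(1).round(),i[186:206,283].astype(int).mean(1).round())
def err(v,r1=202,r2=191.3):
    o=p+x*(.023+v[0]);return [proj(c,o+[0,0,v[1]+.013])[1]-r1,proj(c,o+[0,0,v[1]-.013])[1]-r2]
print('wrist block dx,dz',fsolve(err,[0,-.062]))
def e1(v): return proj(c,p+x*.023+[0,0,v[0]+.013])[1]-202
print('dx=0:',fsolve(e1,[-.062]))
print('tip end',two(S,(325,270),C,(293.5,248.8)),p)
for dz in(-.062,-.072):
  for sx in(-1,1): print(dz,sx,[np.round(proj(C,p+x*.023*sx+[0,0,dz+k]),1).tolist() for k in(.013,-.013)])
b=cv2.imread('pics/s6.png').mean(2).astype(int)
for col in (284,287,302,304):print(col,b[196:230,col])
E
```

```text
toolx 156.99748523281355
[ 20.  18.  16.  26.  65. 111. 133. 138. 142. 166. 233. 252. 253. 252.
 251. 248. 234. 174. 161. 161.] [ 20.  16.  19.  18.  47.  97. 134. 138. 145. 185. 234. 248. 248. 247.
 239. 195. 160. 157. 156. 155.]
wrist block dx,dz [ 0.00697341 -0.05362045]
dx=0: [-0.07712257]
tip end (array([ 0.496211  , -0.20350849,  0.13677518]), np.float64(0.00014406351095156322)) [ 0.49928805 -0.20009926  0.28348758]
-0.062 -1 [[307.7, 202.7], [307.5, 215.8]]
-0.062 1 [[282.6, 199.3], [282.8, 212.2]]
-0.072 -1 [[307.6, 207.8], [307.4, 220.7]]
-0.072 1 [[282.7, 204.3], [282.8, 217.1]]
284 [ 40  37  38  43  40  37  38  45  73 142 162 116  80  77  76  76  76  74
  75  73  76  72  75  75  79  55  43  45  44  41  43  47  46  49]
287 [ 38  38  39  33  38  34  35  37  58 111 149 146  94  74  75  76  77  72
  76  76  75  77  74  74  71  63  54  49  52  52  50  48  53  54]
302 [ 50  50  90 122 112  89 161 145 122  98  81  89 140 165 102  75  74  76
  76  72  75  74  74  74  76  76  74  76 237 248 249 249 244 230]
304 [ 37  45 130 145 147 147 147 149 123  93  65  72 135 157 114  80  76  78
  76  76  75  72  73  71  75  74  73  90 208 246 248 245 230 217]
```

Pivot is about 72 mm below the TCP with no drift in transit. Ring centre is about (0.5007,-0.2712), with the lugs towards 163°. Going above the gap now.

carry_out(moves=[70,-0.4,-1.2,0,0.035,70,-0.4,-1.3,0,0.035,70,-0.4,-1.3,0,0.035,70,-0.4,-1.3,-1,0,70,-0.46,-1.37,-1.5,0,70,0,0,-1.5,0,70,0,0,-1,0,70,0,0,0,0,70,0,0,0,0,70,0,0,0,0])

```text
clock: 12.7
position: [0.4792, -0.2651, 0.234]
ee_rot: [0.001, 0.148, 0.989, -0.0]
contact_force: [-0.5, 0.0, -0.9]
width: 0.0597
```

```bash
python3 - <<'E'
from h import *
s=manip.get_state();print(s['clock'],s['position'],s['ee_rot'],s['contact_force'],s['width'])
im=save('wrist','w8.png');b=save('side','s8.png');a=save('scene','sc8.png');p=s['position']
for n in('side','scene'):
    c=cam(n);print(n,'tip end',proj(c,p-[0,0,.150]),'gap',proj(c,(.4777,-.2642,.062)))
c=cam('wrist',s);print(proj(c,(.4777,-.2642,.062)))
r=lambda im,x,y,w,h,W,H:cv2.resize(im[y:y+h,x:x+w],(W,H),interpolation=cv2.INTER_CUBIC)
cv2.imwrite('pics/v8.png',np.hstack([r(a,300,255,60,80,400,533),r(b,258,250,60,80,400,533)])[:,:,::-1])
E
```

```text
12.7 [ 0.47922013 -0.26510743  0.23402462] [ 6.80197549e-04  1.47701235e-01  9.89031752e-01 -2.74323882e-04] [-0.50596047  0.04658744 -0.8836401 ] 0.05971345961190006
side tip end [287.84787693 293.13170038] gap [287.04671393 302.43837217]
scene tip end [331.51880836 306.15486764] gap [329.7082502  310.61373721]
[279.09514271 191.93518413]
```

View pics/v8.png

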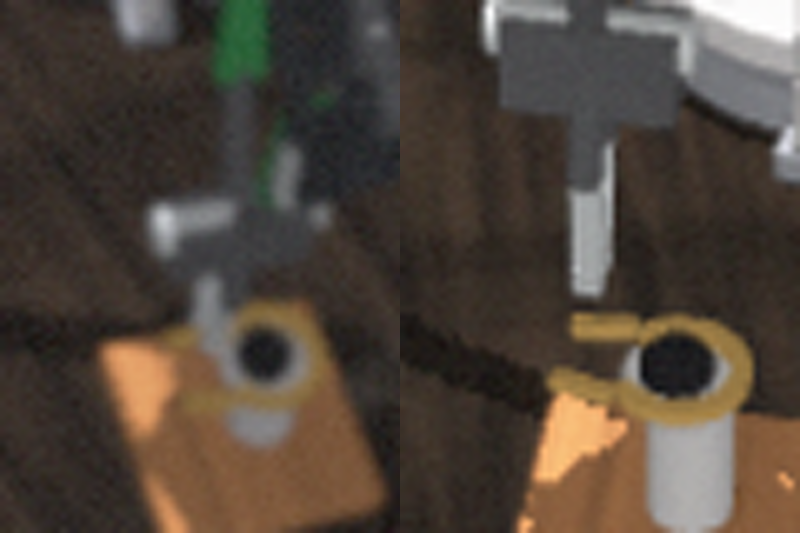

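Tips seen end at side px (285.9,294) and scene px (332,307.5). The gap is at side (285.9,303) and scene (329.7,310.2), both agreeing with the model. A 1.5 mm trim, then descend.

carry_out(moves=[70,-0.15,0.08,0,0,70,0,0,-0.6,0,70,0,0,-0.6,0,70,0,0,-0.6,0,70,0,0,-0.6,0,70,0,0,-0.6,0,70,0,0,-0.6,0,70,0,0,0,0,70,0,0,0,0,70,0,0,0,0])

```text
clock: 13.85
position: [0.4774, -0.2644, 0.1976]
ee_rot: [0.0, 0.148, 0.989, -0.0]
contact_force: [0.5, -0.4, -2.1]
width: 0.0598
```

```bash
python3 - <<'E'
from h import *
s=manip.get_state();print(s['clock'],s['position'],s['contact_force'],s['moment'],s['width'])
for n,roi in(('scene',(320,295,355,325)),('side',(275,292,316,318))):
    im=save(n,n+'9.png')[:,:,::-1].copy();print(n,ringfit(cam(n),im,roi,.062,(.50,-.272)))
E
```

```text
13.85 [ 0.47740707 -0.26437988  0.19758704] [ 0.51960367 -0.39518113 -2.10966655] [ 0.01880036  0.02932402 -0.01109758] 0.05982137968877996
scene (array([ 0.50204446, -0.270913  ]), np.float64(0.01709263376687645), np.float64(-179.4222073239826), 58, np.float64(0.035199512045310896))
side (array([ 0.49898157, -0.27288926]), np.float64(0.017754325984758845), np.float64(176.1919734607104), 185, np.float64(0.034743534632051355))
```

No contact and the ring hasn't moved. Squeezing while raising slightly.

carry_out(moves=[62,0,0,0.08,0,55,0,0,0.08,0,48,0,0,0.08,0,42,0,0,0.07,0,36,0,0,0.06,0,30,0,0,0.05,0,25,0,0,0.04,0,20,0,0,0.02,0,10,0,0,0,0,10,0,0,0,0])

```text
clock: 14.95
position: [0.4772, -0.2641, 0.202]
ee_rot: [-0.0, 0.148, 0.989, 0.0]
contact_force: [0.6, 0.6, -1.3]
width: 0.0234
```

carry_out(moves=[10,0,0,0,0,10,0,0,0,0,10,0,0,0,0,10,0,0,0.3,0,10,0,0,0.3,0,10,0,0,0.3,0,10,0,0,0.3,0,10,0,0,0,0,10,0,0,0,0,10,0,0,0,0])

```text
clock: 15.95
position: [0.4771, -0.2642, 0.214]
ee_rot: [-0.0, 0.148, 0.989, 0.0]
contact_force: [-0.4, -0.1, -2.0]
width: 0.023
```

```bash
python3 - <<'E'
from h import *
s=manip.get_state();print(s['clock'],s['position'],s['contact_force'],s['moment'],s['width'])
for n,roi in(('scene',(310,280,365,330)),('side',(265,275,326,323))):
    im=save(n,n+'10.png')[:,:,::-1].copy()
    for z in(.062,.074):print(n,z,ringfit(cam(n),im,roi,z,(.50,-.272)))
E
```

```text
15.95 [ 0.47711432 -0.26417968  0.2140054 ] [-0.35750972 -0.06684858 -1.97870493] [-0.05323602  0.00061069 -0.00732454] 0.023036093991671135
scene 0.062 (array([ 0.47776958, -0.26082957]), np.float64(0.020322694581522697), np.float64(-3.3927456389740005), 50, np.float64(0.045410755364170975))
scene 0.074 (array([ 0.46698488, -0.28402431]), np.float64(0.0023686677625174173), np.float64(-27.452249608226168), 50, np.float64(0.04081260863842076))
side 0.062 (array([ 0.51150972, -0.0708592 ]), np.float64(0.016), np.float64(-95.08510068934717), 203, np.float64(0.23567131772508954))
side 0.074 (array([ 0.49003599, -0.22723918]), np.float64(0.016), np.float64(-86.49598795600305), 203, np.float64(0.08733433492139915))
```

```bash
python3 - <<'E'
from h import *
for n,roi in(('scene',(312,285,362,330)),('side',(268,280,322,323))):
    x0,y0,x1,y1=roi
    M=[]
    for k in('9','10'):
        h=cv2.cvtColor(cv2.imread(f'pics/{n}{k}.png'),cv2.COLOR_BGR2HSV);m=cv2.inRange(h,(16,80,70),(34,255,255))[y0:y1,x0:x1];ys,xs=np.nonzero(m);M.append(m)
        print(n,k,len(xs),xs.min()+x0,xs.max()+x0,ys.min()+y0,ys.max()+y0,xs.mean()+x0,ys.mean()+y0)
    if n=='side':
        for r in range(0,y1-y0):print(y0+r,''.join('.#'[v>0] for v in M[0][r]),''.join('.#'[v>0] for v in M[1][r]))
E
```

```text
scene 9 104 325 353 301 320 340.5673076923077 310.2307692307692
scene 10 103 329 356 299 327 342.0485436893204 310.3980582524272
side 9 262 279 310 297 318 295.41603053435114 306.4465648854962
side 10 278 277 309 290 318 294.98920863309354 302.19424460431657Traceback (most recent call last):
  File "<stdin>", line 9, in <module>
  File "<stdin>", line 9, in <genexpr>
TypeError: string indices must be integers, not 'numpy.bool'
```

The ring rose with the tips (side view top edge from row 297 to 290). Lifting on.

carry_out(moves=[10,0,0,0.5,0,10,0,0,1,0,10,0,0,1,0,10,0,0,1,0,10,0,0,1,0,10,0,0,1,0,10,0,0,0.5,0,10,0,0,0,0,10,0,0,0,0,10,0,0,0,0])

```text
clock: 17.05
position: [0.4769, -0.264, 0.2735]
ee_rot: [-0.001, 0.148, 0.989, 0.0]
contact_force: [-0.3, 0.3, -1.2]
width: 0.0233
```

```bash
cat >> h.py <<'E'
def brass(im,roi,hs=(16,80,70)):
    x0,y0,x1,y1=roi;h=cv2.cvtColor(im,cv2.COLOR_BGR2HSV);m=cv2.inRange(h,hs,(34,255,255));k=np.zeros_like(m);k[y0:y1,x0:x1]=255
    return m&k
def show(m,roi):
    x0,y0,x1,y1=roi
    for r in range(y0,y1):print(r,''.join('#' if v else '.' for v in m[r,x0:x1]))
E
python3 - <<'E'
from h import *
s=manip.get_state();p=s['position'];print(s['clock'],p,s['contact_force'],s['width'])
q=s['ee_rot'];Rt=R.from_quat([q[1],q[2],q[3],q[0]]).as_matrix();x=Rt[:,0]
rc=p-x*.024-[0,0,.136]
for n in('scene','side'):
    im=save(n,n+'11.png')[:,:,::-1].copy();u,v=proj(cam(n),rc).astype(int);roi=(u-27,v-20,u+27,v+20);print(n,u,v,roi[0])
    show(brass(im,roi),roi)
E
```

```text
17.05 [ 0.47690016 -0.26400564  0.27347498] [-0.28045081  0.28345852 -1.23697346] 0.023296859542880216
scene 343 292 316
272 ......................................................
273 ......................................................
274 ......................................................
275 ......................................................
276 ......................................................
277 ......................................................
278 ......................................................
279 ......................................................
280 ......................................................
281 ......................................................
282 ......................................................
283 ......................................................
284 ......................................................
285 ......................................................
286 ..............................###.....................
287 ............................######....................
288 ............................###
[... 3057 characters left out ...]
..################################.................
279 .....###############################..................
280 ......#############################...................
281 ......##....######################....................
282 .............###...#############......................
283 ......................######..........................
284 ......................................................
285 ......................................................
286 ......................................................
287 ......................................................
288 ......................................................
289 ......................................................
```

Ring is held spread about 6 mm below the nominal tip point, and near level. Carrying it to above the stub.

carry_out(moves=[10,0.2,1,0,0,10,0.3,2,0,0,10,0.4,3,0,0,10,0.4,3,0,0,10,0.4,3.5,0,0,10,0.4,3.5,0,0,10,0.4,3.5,0,0,10,0.4,3,0,0,10,0.3,2,0,0,10,0.1,1,0,0])

```text
clock: 18.15
position: [0.5099, -0.0068, 0.274]
ee_rot: [-0.0, 0.147, 0.989, 0.001]
contact_force: [0.1, -0.1, -1.7]
width: 0.0233
```

carry_out(moves=[10,0,0,-0.5,0,10,0,0,-0.5,0,10,0,0,-0.5,0,10,0,0,0,0,10,0,0,0,0,10,0,0,0,0,10,0,0,0,0,10,0,0,0,0,10,0,0,0,0,10,0,0,0,0])

```text
clock: 19.15
position: [0.5102, -0.0092, 0.2592]
ee_rot: [0.0, 0.148, 0.989, 0.0]
contact_force: [-0.7, 0.7, -1.4]
width: 0.0231
```

```bash
python3 - <<'E'
from h import *
s=manip.get_state();p=s['position'];print(s['clock'],p,s['contact_force'],s['width'])
q=s['ee_rot'];Rt=R.from_quat([q[1],q[2],q[3],q[0]]).as_matrix();x=Rt[:,0]
rc=p-x*.024-[0,0,.142]
for n in('scene','side'):
    c=cam(n);im=save(n,n+'12.png')[:,:,::-1].copy();u,v=proj(c,rc).astype(int);roi=(u-30,v-18,u+26,v+18);print(n,u,v,roi[0],'stub top',proj(c,(.5325,-.0156,.077)),'hub',proj(c,(.5325,-.0156,.056)))
    show(brass(im,roi),roi)
    h=cv2.cvtColor(im,cv2.COLOR_BGR2HSV);m=cv2.inRange(h,(100,120,50),(125,255,255));uu,vv=proj(c,(.5325,-.0156,.05)).astype(int);r2=(uu-20,vv-16,uu+20,vv+18);k=np.zeros_like(m);k[r2[1]:r2[3],r2[0]:r2[2]]=255;print(r2);show(m&k,r2)
E
```

```text
19.15 [ 0.51022656 -0.00919069  0.25917173] [-0.70250552  0.72185714 -1.36708305] 0.023142789227088817
scene 295 212 265 stub top [294.80142775 222.46866155] hub [294.46196392 227.31566768]
194 ........................................................
195 ........................................................
196 ........................................................
197 ........................................................
198 ........................................................
199 ........................................................
200 ........................................................
201 ........................................................
202 ........................................................
203 ................................##......................
204 ............................######......................
205 ...........................######.......................
206 .........................#########......................
207 ........................###########.....................
208 ................................####................
[... 6049 characters left out ...]
#############............
237 .............##############.............
238 ..............#############.............
239 ..............#############.............
240 ................#########...............
241 ........................................
242 ........................................
243 ........................................
244 ........................................
245 ........................................
246 ........................................
247 ........................................
248 ........................................
249 ........................................
250 ........................................
251 ........................................
```

```bash
cat >> h.py <<'E'
def outline(c0,ax,sp=.2):
    "outer edge points of the spread ring, hinge at its +x back (nominal sizes)"
    P=[]
    for sg in(1,-1):
        t=np.linspace(0,np.pi-.75,60);a=np.c_[17.5*np.cos(t)-15.75,17.5*np.sin(t)]
        r=np.c_[a[:,0]*np.cos(sp)+a[:,1]*np.sin(sp)+15.75,-a[:,0]*np.sin(sp)+a[:,1]*np.cos(sp)];r[:,1]*=sg;P.append(r)
    P=np.vstack(P)/1000;y=np.array([-ax[1],ax[0],0])
    return [c0+q[0]*ax+q[1]*y+[0,0,z] for q in P for z in(-.002,.002)]
E
python3 - <<'E'
from h import *
a=np.radians(-17);ax=np.array([np.cos(a),np.sin(a),0]);y=np.array([-ax[1],ax[0],0])
p=np.array([.4769,-.2640,.2735])
obs={'scene':(353,286,307),'side':(310,263,284)}
def ext(c,rc):
    Q=np.array([proj(c,k) for k in outline(rc,ax)]);return np.array([Q[:,0].max(),Q[:,1].min(),Q[:,1].max()])
for dz in(-.140,-.142,-.144,-.146):
    rc=p+ax*.024+[0,0,dz]
    print(dz,{n:(ext(cam(n),rc)-obs[n]).round(1).tolist() for n in obs})
from scipy.optimize import least_squares
f=least_squares(lambda v:np.hstack([ext(cam(n),p+v)-obs[n] for n in obs]),p*0+[.02,-.007,-.142]);print('offset',f.x,f.fun.round(2),'radial',f.x@ax,'lat',f.x@y)
E
```

```text
-0.14 {'scene': [-0.8, -1.3, -4.5], 'side': [0.6, 0.9, -3.7]}
-0.142 {'scene': [-0.9, -0.9, -4.1], 'side': [0.6, 1.9, -2.8]}
-0.144 {'scene': [-1.1, -0.4, -3.6], 'side': [0.5, 2.8, -1.8]}
-0.146 {'scene': [-1.2, 0.0, -3.2], 'side': [0.5, 3.7, -0.9]}
offset [ 0.01996382 -0.01521855 -0.13677595] [ 0.52  1.4  -1.54 -0.43  2.28 -2.12] radial 0.02354096915456545 lat -0.008716715386795564
```

```bash
python3 - <<'E'
from h import *
a=np.radians(-17);ax=np.array([np.cos(a),np.sin(a),0]);y=np.array([-ax[1],ax[0],0])
p=np.array([.4769,-.2640,.2735]);S=cam('scene');C=cam('side')
for n,u,v in(('near lug',(332.3,305.3),(277.3,279.2)),('back',(352.8,295),(309.8,273.5))):
    q,e=two(S,u,C,v);d=q-p;print(n,q,e,'ring-axes',d@ax*1e3,d@y*1e3,d[2]*1e3)
# far lug end: expected mirror of near lug in y, find z giving side row 265 / check column
for lat in(.010,.013,.016,.019):
    o,d=ray(C,(289.3,265));A=(o-p)@y;B=d@y;t=(lat-A)/B;q=o+t*d-p;print('far lug lat',lat,q@ax*1e3,q[2]*1e3,proj(S,q+p))
# masks with looser threshold
for n,roi in(('scene',(320,278,358,312)),('side',(270,258,314,290))):
    im=cv2.imread(f'pics/{n}11.png');print(n,roi);g=cv2.cvtColor(im,cv2.COLOR_BGR2HSV)
    x0,y0,x1,y1=roi
    for r in range(y0,y1):print(r,''.join('#' if (14<=h<=36 and s_>70 and v>60) else ('+' if s_<60 and v>110 else ('o' if h<14 and s_>110 and v>60 else '.')) for h,s_,v in g[r,x0:x1].astype(int)))
E
```

```text
near lug [ 0.46160518 -0.28281241  0.13149512] 0.004124424267728092 ring-axes -9.126296560213403 -22.462166482117556 -142.00488244361895
back [ 0.51400361 -0.28580382  0.13933738] 0.0018219294528033971 ring-axes 41.857176119861634 -10.00305428670164 -134.16262067617245
far lug lat 0.01 3.4070310411651548 -135.37861329401184 [333.18883329 290.19961201]
far lug lat 0.013 2.7990530088449965 -137.5802088991594 [332.40310469 289.55302761]
far lug lat 0.016 2.1910749765248703 -139.78180450430688 [331.62313239 288.91118013]
far lug lat 0.019 1.5830969442046596 -141.98340010945438 [330.84885337 288.2740177 ]
scene (320, 278, 358, 312)
278 ....++....++++.......++++++++.........
279 ..+++++++++++++......++++..++.........
280 ..+++++++++++++.......................
281 ...+++++++++++........................
282 ...+++++..............................
283 ...++++...............................
284 ...++++...............................
285 ....++.....................#..........
286 ..........................####........
287 ........................#######.......
288 ........................#######
[... 1890 characters left out ...]
....#########.
276 ..........+++++#..................######.##.
277 ....#...##.++++#..#####.........#######...#.
278 .......################################..#.#
279 ......#################################...##
280 .....#################################....##
281 ....#..###++++######################.......#
282 ..........+++++####.###############.........
283 .....#.#..++++....#.....########............
284 ......#.....................................
285 ............................................
286 ............................................
287 ............................................
288 ............................................
289 ............................................
```

```bash
python3 - <<'E'
from h import *
s=manip.get_state();p=s['position'];c=cam('wrist',s);im=save('wrist','w13.png')[:,:,::-1].copy()
q=s['ee_rot'];Rt=R.from_quat([q[1],q[2],q[3],q[0]]).as_matrix();x=Rt[:,0]
u,v=proj(c,p-x*.024-[0,0,.142]).astype(int);print(p,u,v,'stub',proj(c,(.5325,-.0156,.077)),proj(c,(.5325,-.0156,.06)),np.degrees(np.arctan2(x[1],x[0])))
x0,y0,x1,y1=u-45,v-36,u+45,v+40;print(x0)
g=cv2.cvtColor(im,cv2.COLOR_BGR2HSV).astype(int)
def ch(h,s_,v):
    if 14<=h<=36 and s_>80 and v>60:return '#'
    if 98<=h<=126 and s_>110 and v>50:return 'b'
    return 'W' if v>200 else('+' if v>100 else '.')
for r in range(y0,y1):print(r,''.join(ch(*k) for k in g[r,x0:x1]))
E
```

```text
[ 0.51019382 -0.00916874  0.25913821] 278 225 stub [278.93791379 211.7963532 ] [278.91194633 207.15370819] 163.00102108604924
233
189 ...........................++++++++.+++++++++++++++++++++++++W++++WW+++WWWW++++++WWWW++.++
190 ..........................+++++++++++++++++++++++++++++++++++WW++++W+++WWWW+++++++++++....
191 ........................+++++++++++++++++++++++++++++WW++++++WW+++++++++WWW++++++++++++...
192 .....................###+++++++++++++WWWWWWWWWWWWWWWWWWW++++++++++++++++WWW+++++++++++++++
193 ...................#######++++++++.++WWWWWWWWWWWWWWWWWWW++++++++++#####++WW+++++++++++++++
194 ...................#######++++++++.++WWWWWWWWWWWWWWWWWWW++++++++++######++WW++W++++++++++W
195 ...................#######++++++++.++WWWWWWWWWWWWWWWWWW++.++++++++######++W++++++++++++W+W
196 ..................+######+++++++++..++WWWWWWWWWWWWWWWWW+..++++++++######+WWW++++++++++WW+W
197 ................+++######+++++++++...+++++WWWWWWWWWWW+++..b+++++++######WWWW++W++++++++W++
198 ...............+++++#####+++++++++.....++++WWWW+WWWW++++++b+++++++######WWWW++W++++++++W++
199 ..............++
[... 5549 characters left out ...]
.....+++++++......++++++++++++WWWWW
258 ####################......++++++...+WWW++++++++++++++++.....+.+++++......++++++++++++WWWWW
259 ####++++++##########......+++++++.++WWWWW++++++++++WW+......+.++++.......++++++++++++WWWWW
260 ##+++++++++++#######......++++++..++WWWWWWWWWWWWWWWWWW......+++++++......+++++++++++WWWWWW
261 +++++++++++++++#####.....+++++..+.++WWWWWWWWWWWWWWWWWW+.....++++++++.....+++++++++++WWWWWW
262 WWWWWWWWWWWWWWW+WWW+...++++++++++..+WWWWWWWWWWWWWWWWWW+.....++++++++++...++++++.++++WWWWWW
263 WWWWWWWWWWWWWWWWWWW+..++++++++++...+WWWWWWWWWWWWWWWWWWW+....++++++++++...++++++..+++WWWWWW
264 WWWWWWWWWWWWWWWWWW++....+++++++++..+WWWWWWWWWWWWWWWWWWW++...++++++++.....+++++++.++++WWWWW
```

```bash
python3 - <<'E'
from h import *
from scipy.optimize import brentq
a=np.radians(-17);ax=np.array([np.cos(a),np.sin(a),0]);y=np.array([-ax[1],ax[0],0]);C=cam('side');S=cam('scene')
def col(n,k,cs,r0,r1):
    g=cv2.cvtColor(cv2.imread(f'pics/{n}{k}.png'),cv2.COLOR_BGR2HSV).astype(int)
    for u in cs:
        print(n,k,u,[(r,tuple(g[r,u])) for r in range(r0,r1) if 14<=g[r,u,0]<=36 and g[r,u,1]>70 and g[r,u,2]>60][0::1] and [r for r in range(r0,r1) if 14<=g[r,u,0]<=36 and g[r,u,1]>70 and g[r,u,2]>60])
for k,p,r0,r1 in(('11',np.array([.4769,-.2640,.2735]),258,290),('12',np.array([.5102,-.0092,.2592]),198,219)):
    rc=p+ax*.0225-[0,0,.142]
    for nm,l in(('near',-.0192),('far',.0192)):
        q=rc+y*l+ax*.0004;uv=proj(C,q);col('side',k,[int(uv[0])-1,int(uv[0])+1],r0,r1)
        print(k,nm,uv,'px/mm z',(proj(C,q+[0,0,.001])-uv)[1])
    q=rc+ax*.0158;print('back',proj(C,q)); u=int(proj(C,q)[0]);col('side',k,[u],r0,r1)
E
```

```text
side 11 296 [264, 265, 266, 267, 268, 278, 279, 280, 281, 282, 283]
side 11 298 [264, 265, 266, 267, 268, 278, 279, 280, 281, 282, 283]
11 near [297.29402193 279.53605752] px/mm z -0.47690091167163473
side 11 300 [264, 265, 266, 267, 268, 269, 271, 278, 279, 280, 281, 282, 283]
side 11 302 [265, 266, 267, 268, 269, 274, 277, 278, 279, 280, 281, 282]
11 far [301.18213796 266.28389659] px/mm z -0.4639694984862217
back [308.11820898 273.78254179]
side 11 308 [268, 269, 270, 271, 272, 273, 274, 275, 276, 277, 278, 279]
side 12 297 [202, 204, 205, 206, 207, 208, 213, 214, 215, 216]
side 12 299 [205, 206, 213, 214, 215]
12 near [298.72284194 213.60375647] px/mm z -0.39164577234549824
side 12 300 [205, 206, 213, 214, 215]
side 12 302 [205, 206, 207, 212, 213, 214, 215, 216]
12 far [301.62971753 205.7792305 ] px/mm z -0.382085795785855
back [306.87766626 210.21742351]
side 12 306 [206, 207, 208, 209, 210, 211, 212, 213, 214, 215, 216]
```

carry_out(moves=[10,0.05,0,-0.4,0,10,0,0,-0.6,0,10,0,0,-0.6,0,10,0,0,-0.6,0,10,0,0,-0.5,0,10,0,0,-0.3,0,10,0,0,0,0,10,0,0,0,0,10,0,0,0,0,10,0,0,0,0])

```text
clock: 20.3
position: [0.5109, -0.0092, 0.2294]
ee_rot: [0.0, 0.148, 0.989, 0.0]
contact_force: [-0.5, 0.1, -2.0]
width: 0.0229
```

```bash
python3 - <<'E'
from h import *
s=manip.get_state();p=s['position'];print(s['clock'],p,s['contact_force'],s['moment'],s['width'])
C=cam('side');st=np.array([.5325,-.0156,0]);f=-C[3][:,2]*[1,1,0];f/=np.linalg.norm(f)
print('pred hub front rim top',proj(C,st+f*.018+[0,0,.06]),'bottom',proj(C,st+f*.018+[0,0,.045]))
g=cv2.cvtColor(cv2.imread('pics/side12.png'),cv2.COLOR_BGR2HSV).astype(int);print([(r,*g[r,300]) for r in range(230,246)])
def ch(h,s_,v):
    if 14<=h<=36 and s_>80 and v>60:return '#'
    if 98<=h<=126 and s_>110 and v>50:return 'b'
    return 'W' if v>200 else('+' if v>100 else '.')
b=save('side','side14.png');g=cv2.cvtColor(b,cv2.COLOR_RGB2HSV).astype(int);print('side 272')
for r in range(205,244):print(r,''.join(ch(*k) for k in g[r,272:322]))
w=save('wrist','w14.png');c=cam('wrist',s);g=cv2.cvtColor(w,cv2.COLOR_RGB2HSV).astype(int);print('wrist 240')
for r in range(190,240):print(r,''.join(ch(*k) for k in g[r,246:312]))
E
```

```text
20.3 [ 0.5108924  -0.00923365  0.22938512] [-0.50629136  0.10521275 -2.03381913] [0.01612044 0.0271604  0.02895801] 0.02285526905427181
pred hub front rim top [300.40250136 235.09372428] bottom [300.35509812 240.59710498]
[(230, np.int64(110), np.int64(8), np.int64(184)), (231, np.int64(105), np.int64(4), np.int64(139)), (232, np.int64(130), np.int64(8), np.int64(93)), (233, np.int64(130), np.int64(9), np.int64(85)), (234, np.int64(110), np.int64(6), np.int64(128)), (235, np.int64(110), np.int64(72), np.int64(155)), (236, np.int64(111), np.int64(157), np.int64(169)), (237, np.int64(110), np.int64(188), np.int64(170)), (238, np.int64(110), np.int64(188), np.int64(170)), (239, np.int64(110), np.int64(191), np.int64(168)), (240, np.int64(110), np.int64(189), np.int64(170)), (241, np.int64(110), np.int64(116), np.int64(161)), (242, np.int64(123), np.int64(15), np.int64(157)), (243, np.int64(8), np.int64(6), np.int64(158)), (244, np.int64(160), np.int64(5), np.int64(158)), (245, np.int64(15), np.int64(6), np.int64(161))]
side 272
205 #..........................++++..+++++++++++WWWWWW
206 
[... 4945 characters left out ...]
+++++########+...........................++#######+++++++++++
231 ++++W+++++########+............................########+++++++++++
232 +++++++++++#######.............................#######++++++++++++
233 ++++W+++++++######..............++..............######++++++++++++
234 +++++W+++++++#####..............++...............####+++++++++++W+
235 ++++WW+++++++####..............++++..............###++++++++++++++
236 ++++WW++++++++##...............++++...............#+++++++++++++++
237 +++++W++++++++++..............++++++..............++++++++++++++++
238 +++++W+++++++++...............++++++...............+++++++++++++++
239 +++++++++++++++...............++++++...............+++++++++++++++
```

carry_out(moves=[10,0.14,-0.04,0,0,10,0,0,-0.2,0,10,0,0,-0.2,0,10,0,0,-0.2,0,10,0,0,-0.2,0,10,0,0,-0.2,0,10,0,0,-0.2,0,10,0,0,0,0,10,0,0,0,0,10,0,0,0,0])

```text
clock: 21.4
position: [0.5122, -0.0096, 0.2172]
ee_rot: [0.0, 0.148, 0.989, 0.0]
contact_force: [-0.2, -0.5, -1.7]
width: 0.0236
```

```bash
cat >> h.py <<'E'
def ch(h,s_,v):
    if 14<=h<=36 and s_>80 and v>60:return '#'
    if 98<=h<=126 and s_>110 and v>50:return 'b'
    return 'W' if v>200 else('+' if v>100 else '.')
def asc(b,x0,y0,x1,y1):
    g=cv2.cvtColor(b,cv2.COLOR_RGB2HSV).astype(int)
    for r in range(y0,y1):print(r,''.join(ch(*k) for k in g[r,x0:x1]))
E
python3 - <<'E'
from h import *
s=manip.get_state();p=s['position'];print(s['clock'],p,s['contact_force'],s['moment'],s['width'])
asc(save('side','side15.png'),272,214,322,243)
E
```

```text
21.4 [ 0.512214   -0.00963877  0.21722424] [-0.2276097  -0.47814475 -1.65251536] [-0.02443699  0.02732125 -0.00669085] 0.023649887036064562
214 .....#.#...........+++....++++...######++++++++###
215 ...................+++....++++.#..################
216 ...................+++....++++.#....+############+
217 ......#..#.........+++....++++..#....+++######++++
218 .........#.....+..++++....++++...+++..++++++++++.+
219 ........#......++++++.#...++++++++++..+++++++++..+
220 ......##.......+++++++####++++W+++++...++++++++..+
221 ........#......++++++############+++...++++++++.++
222 ...............+++++++#############++.++++++++.+++
223 ...............++++++...+W+++++W#####+++++++++++++
224 ........##.....+++++++.+W++++++++W###+++++++++++++
225 ...............++++++++++++++++++++##W++++++++++++
226 ...............++++..+W+++++++++++##+WWW++++++++WW
227 ...............++++.+W++++++++++++##+WWWWW+++WWWWW
228 ..............#+++++W++++++++++++###+W++WWWWWWWWWW
229 ......#...#..#######+#####++++######+++++++WWWWWWW
230 .............#####################++++++++++WWWWWW
231 ..............#+++++#++##########+++++++++++++++WW
232 ...............++++++b++..++++....+b++++++++++++WW
233 ...............++++++b+++.......+++b++++++++++++WW
234 .................++++bb+++++++++++bb++++++++++++WW
235 ..................+++bbbb+++++++bbbb++++++++++++WW
236 ..................+++bbbbbbbbbbbbbbb++++++++++++WW
237 ................#.+++bbbbbbbbbbbbbbb++++++++++++++
238 ..................+++bbbbbbbbbbbbbb+++++++++++++++
239 ..................++++bbbbbbbbbbbbb+++++++++++++++
240 ..................+++++bbbbbbbbbb++++++++++++..++.
241 ..................+++++++++bbb++++++++++++++++++++
242 ..................++++++++++++++++++++++++++++++++
```

No contact, and the stub's end is inside the ring. Continuing down to the groove.

carry_out(moves=[10,0,0,-0.2,0,10,0,0,-0.2,0,10,0,0,-0.2,0,10,0,0,-0.2,0,10,0,0,-0.1,0,10,0,0,0,0,10,0,0,0,0,10,0,0,0,0,10,0,0,0,0,10,0,0,0,0])

```text
clock: 22.45
position: [0.5121, -0.0096, 0.2081]
ee_rot: [0.0, 0.148, 0.989, 0.0]
contact_force: [-0.3, 0.9, -1.8]
width: 0.0234
```

```bash
python3 - <<'E'
from h import *
s=manip.get_state();p=s['position'];print(s['clock'],p,s['contact_force'],s['moment'],s['width'])
asc(save('side','side16.png'),272,216,322,243)
c=cam('wrist',s);print('wrist stub',proj(c,(.5325,-.0156,.077)),proj(c,(.5325,-.0156,.06)));asc(save('wrist','w16.png'),246,190,312,238)
a=np.radians(-17);ax=np.array([np.cos(a),np.sin(a),0]);y=np.array([-ax[1],ax[0],0]);C=cam('side')
st=np.array([.5325,-.0156,.0665]);print('ring level w/ groove: near/far rows (+0.6 bias)',[proj(C,st+y*l+ax*.001)[1]+.6 for l in(-.0192,.0192)])
asc(save('scene','sc16.png'),270,208,320,236)
E
```

```text
22.45 [ 0.51212259 -0.00962593  0.2081475 ] [-0.30818275  0.90760293 -1.84601177] [-0.00559989  0.01152774  0.01978625] 0.023438676228226735
216 .....###.#.........++.....++++....#.+############+
217 .....#...#...#.....++.....++++..#....+++######++++
218 ......#..#.........++.....++++....++..++++++++++.+
219 ...................++.....++++++++++...+++++++++.+
220 ...................++.....++WWW+++++..+++++++++..+
221 .......#..........+++.....+WWWWW++++..++++++++..++
222 ...............++++++....+WWWWWWWW++++++++++++++++
223 ...............++++++###+WWWWWWWWWWW++++++++++++++
224 .........##...+W+++++###++++++++WWWWW+++++++++++++
225 .......#.......++++++##+++++++++++WWWW++++++++++++
226 ...............+++++++W+++++++++++++WWWW++++++++WW
227 ...............++++++++++++++++++++#WWWWWW+++WWWWW
228 ...............++++++++++++++++++++#++WWWWWWWWWWWW
229 ..........#....++++++++++++++++++++##++++++WWWWWWW
230 ...............+++++++++++++++++++###+++++++WWWWWW
231 ...............++++++++..++++++++###++++++++++++WW
232 .............##+###+++####..++#####+++++++++++++WW
233 .............#######
[... 4952 characters left out ...]
..++++....++++++++++++++++++++WWWW+++++W
224 ............+++++...++++++++++++++++++++WWWWW++++W
225 ............++++++.++++++++++++#++++++++WWWWWWWWWW
226 ............+++++++++++++++++++#+++++++++WWWWWWWWW
227 .............+++++++++++++++++##++++++++++WWWWWWWW
228 .............+++++++++......+###++++++++++WWWWWWWW
229 ..............++++++++++..+####+++++++++++WWWWWWWW
230 ..............+++++++++#######+++++++++++++WWWWWWW
231 ..............+++++++#######+.+++++++++++++WWWWWWW
232 ...............++#####+....+++++++++++++++++WWW+++
233 ...............+###+++++bbbb+++++++++++++++++WW+++
234 ................++++++++++++++++++++++++++++++W+++
235 ................++++++++++++++++++++++++++++++WW++
```

Side view: the near arc is at row 233.5 (level target 233.5) and the far arc at 224.5 (target 225.2). Wrist view: blue slivers of the hub show on both sides between ring and stub, so it is centred. One averaged force check, then hand in.

```bash
python3 - <<'E'
from h import *
F=[]
for _ in range(6):
    manip.get_image('side');s=manip.get_state();F.append(np.r_[s['contact_force'],s['position'][2],s['width']])
F=np.array(F);print(F.mean(0).round(4),F.std(0).round(3))
if abs(F[:,0].mean())<.9 and abs(F[:,1].mean())<.9 and -2.9<F[:,2].mean()<-1: print('sign off',manip.sign_off())
E
```

```text
[ 0.1624 -0.098  -1.5634  0.2081  0.0232] [0.286 0.477 0.605 0.    0.   ]
the job is handed in; nothing more can be done
sign off None
```

I turned the table one position counter-clockwise, took the pliers, spread the ring, and lowered it over the blue-hubbed stub to the groove. I handed the job in while holding it there, at about 23 s on the robot's clock. The sign-off reports no verdict, so the points below are from my own checks.

- **Table:** in the last side view the blue hub was still in the same columns as when I first measured it at the front.
- **Height:** the ring's near arc was on the level target and its far arc about 1.5 mm high. That puts the mean about 0.8 mm above the groove's mid-height, with a tilt of roughly 2–3 degrees.
- **Centring:** the hub showed evenly on both sides between ring and stub. Along the lug direction the wrist and side views agreed to about 1 mm at the end, but an earlier side reading, above the stub, differed from the wrist by up to about 3 mm.
- **Contact:** the averaged sideways force was under 0.2 N and the vertical force about 1.6 N, in line with the carried weight. The handles were held at about 23 mm, where they stopped under the squeeze.
- **Bystanders:** I did not touch the jar or the amber vial, but I did not measure their positions again at the end.

Some measurements disagreed. The first wrist estimate of the table centre was about 6 mm off the second one, so I used the second. The pliers also turned out to hang about 10 mm lower in the grip than assumed, and I corrected for that.

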